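# Check the cork plug of the green-headed decoy with the pin gauge

## Task

Take the pin gauge with the red grip out of its wooden stand and, holding it upright, press its sprung pin gently into the cork plug on the back of the green-headed duck decoy until the cork has sunk about 4 mm, and keep it there for a full second to take the reading. Then hang the gauge back upright in its stand; the decoy stays standing where it is.

Things in the scene. Friction and masses are not known exactly. Their poses are not given: they have to be found in the camera images.
- gauge: Loose upright pin gauge, 220 g, round about z. Origin: tip of its free pin. From the tip up: brass pin 7 mm across 0-24 mm, steel barrel 22 across 24-80, flange 72 across 80-86, red grip 30 across 86-136 mm (grasp here from above), white dial on top. The sprung pin slides up to 20 mm into the barrel: 0.8 N to start, 0.4 N more per mm. Hangs in the stand by its flange, tip 10 mm above the table.
- stand: Dark wooden stand, fixed, 110 x 110 mm, 90 mm high. Origin: centre of its underside; z up. In the middle of its top board (12 mm thick) a through hole 46 mm across takes the gauge's barrel; the flange rests on the board, the hanging gauge's origin then 10 mm above the stand's origin. Open below, down to a bottom board 8 mm thick.
- green_decoy: Loose duck decoy, 550 g: green head, white neck ring, grey body, yellow bill. 260 mm long, 80 wide, back 78 high, head 117 high. Origin: centre of its underside; -x to the bill, z up. Head 50-110 mm ahead of the origin, bill to 145. Right above the origin a round cork plug 40 mm across, flat top 88 mm high, stands proud. Two like decoys, with red and white heads, stand near by.
- green_plug (a joint): How far the green-headed decoy's cork plug has sunk, in m: 0 untouched, 0.008 at most; springs back, 1 N per mm. Pin and cork give together: after the pin touches, the gauge comes down about 12 mm for the cork to sink 4 mm.
Mind the look-alikes: they are no part of the job. There is more than one size of the gauge; the one meant has the size given above. Of the things like the stand, leave any that is purple; of the rest the smaller one is meant.

How it is judged:
On the way:
1. the upright gauge's pin presses the cork plug of the green-headed decoy in by 2 to 7 mm for 0.7 s (value of joint green_plug between 0.002 and 0.007 m and contact force between gauge and green_decoy above 1 N and horizontal distance between gauge and green_decoy below 0.02 m and angle between gauge's own z axis and vertical below 0.2 rad), for 0.7 s.
At the end, for the whole second after the job is handed in: The gauge hangs at rest in the stand's hole by its flange (within 16 mm of the hole's axis and 5 mm of its hanging height, tilted less than 0.1 rad), the cork has sprung back (under 1.5 mm), and the green-headed decoy stands upright within 30 mm of where it was (horizontal distance between gauge and stand below 0.016 m and z of gauge in the frame of stand between 0.005 and 0.015 m and angle between each of gauge, green_decoy's own z axis and vertical below 0.1 rad and linear speed of gauge below 0.02 m/s and value of joint green_plug below 0.0015 m and distance of green_decoy from where it was at the start of the episode below 0.03 m); the robot touches nothing.
It fails at once if the gauge is rammed against the green-headed decoy with more than 30 N (contact force between gauge and green_decoy above 30 N).
It fails at once if the green-headed decoy is tipped (angle between green_decoy's own z axis and vertical above 0.35 rad).
It also fails if it takes over 51 s, if anything falls off the work surface, if the arm or the gripper's body presses on something with over 40 N, if the wrist force passes 120 N, or if a joint passes its speed limit or range.

## Robot

A 7-joint arm with a two-finger parallel gripper is mounted at the origin on the work surface. World frame = base frame: x ahead of the robot, y to its left, z up, the work surface at z = 0. Lengths are in m, angles in rad, forces in N, time in s.
With the tool pointing down it reaches from about 0.425 to 1.025 m from the base axis. Payload 9.4 kg.
Tool frame: the origin (TCP) lies on the centre line of the jaws, within the pads' length; the fingertips stand 22 mm ahead of it and the grasp point (between the pads) lies 3 mm ahead of it (r.tip_reach is the distance from the TCP to the fingertips, in m); z points along the fingers, x is the direction in which the jaws open and shut, and the axes are right-handed (so a half turn about z gives the same grasp; the last joint's range is limited). The gripper opens to 85 mm and grips with 20 to 120 N. Pads are 22 mm wide; open, the fingers measure 114 mm over their backs; the gripper's body (76 mm by 85 mm) begins 54 mm behind the grasp point. The pads swing forward as they close: fully open they stand 13 mm farther back than shut.
Start: joints at [-1.198, 0.599, -0.003, 1.599, 0.002, 0.943, -0.08], TCP at [0.315, 0.653, 0.253] pointing down, gripper open.
Joint ranges: [-2.57, 2.57], [-0.35, 1.97], [-1.29, 1.29], [0.11, 2.56], [-1.05, 4.19], [0.11, 1.86], [-2.63, 2.63]. Speed limits (rad/s): [2.22, 2.22, 3.01, 3.01, 3.14, 3.14, 3.14].

## Interface

Orientations are given as a unit quaternion [w, x, y, z].
In Python, from bench import observe, eyes, hand_in, r gives the robot as it stands. The module is installed in compiled form; this text tells all that it offers.
- The arm moves only by the shell command python3 -m handwheel 'ROWS' [FORCE]. ROWS is JSON, a list that holds one entry, the list of rows, each a list of 7 numbers: the shift along the tool's x, y, z in mm, then the turn, a rotation vector about the tool's x, y, z in rad, then the gripper command: -1 is fully open, 1 is shut, values between are in proportion. A call has exactly 10 rows; each row shifts and turns the pose as measured when the row begins, along the tool's axes as they then stand; what a row does not reach is not made up. A row lasts 1/10 s, in which the tool goes at most 50 mm and 8.59 degrees, less where a joint would pass 70% of its speed; a pose out of reach is approached as far as the arm can. A call with a gripper value outside its range is refused whole. The fingers move at their own pace and stop on an object; FORCE is the grip in N (left out, the last holds). Time passes only in rows, so rows that do not move let the fingers close, or fill a call up. It gives the time, the measured TCP pose, the force and the opening at its end, in the units of the state.
- observe(): the state, without advancing time (a new reading comes with each control period).
- eyes.read_camera(name): name is "side" or "top"; returns the picture (384x512x3 uint8, blue, green, red); there is no depth.
- eyes.camera_info(name): a dict with "K" (3x3 intrinsics, pixels), "R" (3x3) and "t" (3): a world point X has camera coordinates R X + t. Camera axes: x right, y down, z forward; pixel columns grow to the right and rows downward; lengths in m; the calibration is good to about 2 mm. A picture is of the moment at which its call begins. camera_info takes no time and is no camera call.
- hand_in(): hands the job in, once; it reports no verdict.
The state is a dict: "time_s": time; "joint_pos": joint angles; "joint_velocities": joint speeds; "joint_torque": joint torques, N m; "ee_pos": TCP position; "tcp_rot": TCP orientation; "wrist_force": force on the tool from outside, world axes, zero at the start; "ft_torque": the same for the moment, N m; "opening": opening from 0.0 (shut) to 1.0 (fully open).
Only numpy, scipy, OpenCV 4.12 (cv2) and the standard library are available. Lean on these libraries where they do the work, as an engineer would, in place of code of your own. Each camera call takes 0.05 s, during which the arm holds its last target.

## Working session

There is one attempt and no reset: what is moved stays moved. The work goes in short steps, Python scripts to look and compute and a shell command to move; the robot and the scene stay as the last step left them, time stands still between calls to the robot, and variables do not carry over. Pictures are saved under pics/ and viewed, and the job is handed in when it is done.

```bash
mkdir -p pics; python3 - <<'E'
from bench import observe, eyes
import cv2
for n in("side","top"):
    cv2.imwrite(f"pics/{n}0.png",eyes.read_camera(n)); i=eyes.camera_info(n); print(n,i)
print(observe())
E
```

```text
side {'K': array([[447.31881911,   0.        , 249.47141864],
       [  0.        , 447.31881911, 193.35974129],
       [  0.        ,   0.        ,   1.        ]]), 'R': array([[ 0.90351865, -0.42796688,  0.0223249 ],
       [-0.19383629, -0.45457514, -0.86936122],
       [ 0.38220615,  0.7811567 , -0.49367263]]), 't': array([-0.39132371,  0.19619618,  1.16805595])}
top {'K': array([[465.82272717,   0.        , 256.6637616 ],
       [  0.        , 465.82272717, 191.20816945],
       [  0.        ,   0.        ,   1.        ]]), 'R': array([[ 0.01775923, -0.99979623,  0.00959779],
       [-0.99491559, -0.01862268, -0.0989756 ],
       [ 0.09913416, -0.00779126, -0.99504357]]), 't': array([0.05617677, 0.47519929, 1.23009149])}
{'time_s': 0.1, 'joint_pos': array([-1.19772928,  0.60006608, -0.00254348,  1.60004485,  0.00179958,
        0.94294121, -0.07982188]), 'joint_velocities': array([ 0.00029126, -0.00267323, -0.00214078, -0.00290401,  0.00032596,
        0.00211571, -0.00035789]), 'joint_torque': array([ 4.49040555e-03, -7.77985883e+01,  1.56936206e+00, -2.58621275e+01,
        1.25715381e-02,  5.51348363e-03, -3.47340358e-05]), 'ee_pos': array([0.3150331 , 0.65253217, 0.25248996]), 'tcp_rot': array([ 4.42768160e-04,  8.46971717e-01,  5.31637452e-01, -5.78723177e-04]), 'wrist_force': array([ 5.41211989e-01, -2.75549266e-01,  3.34887675e-04]), 'ft_torque': array([-0.01431171,  0.00958996, -0.01471791]), 'opening': 0.9989031031074943}
```

View pics/side0.png

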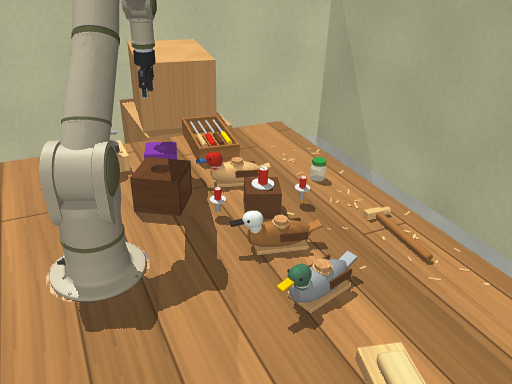

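View pics/top0.png

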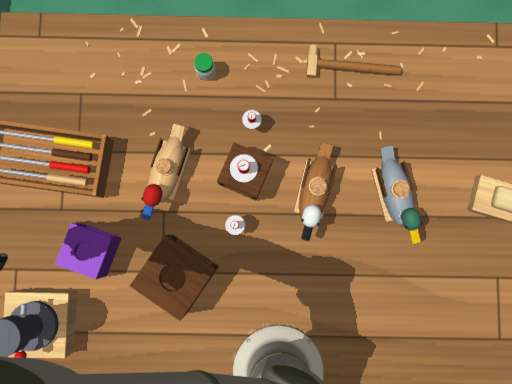

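```bash
python3 - <<'E'
import cv2
a=cv2.imread("pics/top0.png")
b=cv2.imread("pics/side0.png")
c1=cv2.resize(a[130:210,205:290],None,fx=4.5,fy=4.5,interpolation=2)
c2=cv2.resize(a[140:250,365:435],None,fx=4.5,fy=4.5,interpolation=2)
d1=cv2.resize(b[155:220,230:315],None,fx=4.5,fy=4.5,interpolation=2)
d2=cv2.resize(b[240:315,270:365],None,fx=4,fy=4,interpolation=2)
import numpy as np
def pad(i,h,w): return cv2.copyMakeBorder(i,0,h-i.shape[0],0,w-i.shape[1],0)
cv2.imwrite("pics/z_top.png",np.hstack([pad(c1,500,400),pad(c2,500,400)]))
cv2.imwrite("pics/z_side.png",np.hstack([pad(d1,320,400),pad(d2,320,400)]))
E
```

```text
(no output)
```

View pics/z_top.png

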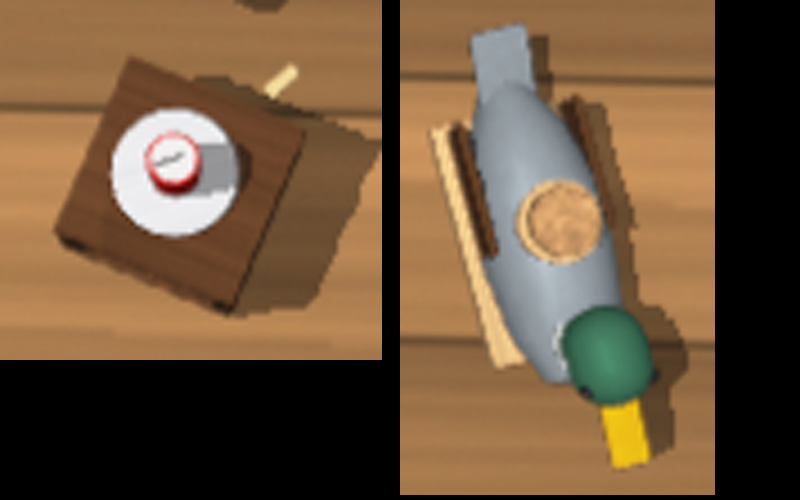

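View pics/z_side.png

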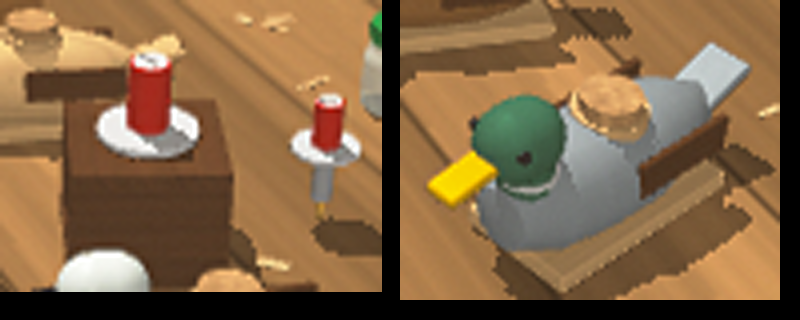

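```bash
cat > h.py <<'E'
import numpy as np, cv2
from bench import eyes
def ray(n,uv):
    i=eyes.camera_info(n);K,R,t=i["K"],i["R"],i["t"]
    return -R.T@t, R.T@np.linalg.inv(K)@np.array([uv[0],uv[1],1.])
def plane(n,uv,z):
    o,d=ray(n,uv); return o+d*(z-o[2])/d[2]
def tri(a,b):
    A=[];B=[]
    for n,uv in(("top",a),("side",b)):
        i=eyes.camera_info(n);P=i["K"]@np.c_[i["R"],i["t"]]; A.append(P)
    X=cv2.triangulatePoints(A[0],A[1],np.array(a,float).reshape(2,1),np.array(b,float).reshape(2,1))[:,0]
    return X[:3]/X[3]
def blob(m,box):
    x0,y0,x1,y1=box; mm=np.zeros_like(m);mm[y0:y1,x0:x1]=m[y0:y1,x0:x1]
    c=max(cv2.findContours(mm,0,2)[0],key=cv2.contourArea)
    return c,cv2.fitEllipse(cv2.convexHull(c))
E
python3 - <<'E'
from h import *
t=cv2.imread("pics/top0.png");s=cv2.imread("pics/side0.png")
def hsv(i):return cv2.cvtColor(i,cv2.COLOR_BGR2HSV)
def white(i): h=hsv(i);return ((h[...,1]<50)&(h[...,2]>110)).astype('u1')*255
def red(i): h=hsv(i);return (((h[...,0]<8)|(h[...,0]>172))&(h[...,1]>150)&(h[...,2]>90)).astype('u1')*255
def cork(i): h=hsv(i);return ((h[...,0]>8)&(h[...,0]<25)&(h[...,1]>70)&(h[...,2]>140)).astype('u1')*255
W=white(t)|red(t)
c,e=blob(W,(220,145,270,195));print("flange top",e,plane("top",e[0],.096))
ct=e
W=white(s)|red(s)
x0,y0,x1,y1=245,150,280,200
c,e=blob(W,(x0,y0,x1,y1));print("side bbox",cv2.boundingRect(c))
c=c[c[:,0,1]>180] if False else c
c1,er=blob(red(s),(250,160,276,190));print("red side",cv2.boundingRect(c1),er)
c2,ec=blob(cork(t),(388,174,415,204));print("cork top",ec,plane("top",ec[0],.088))
c3,ek=blob(cork(s),(305,255,340,280));print("cork side",cv2.boundingRect(c3),ek)
for n,p in(("L",(57,232)),("T",(130,57)),("R",(303,132)),("B",(230,308))):
    q=(p[0]/4.5+205-.4,p[1]/4.5+130-.4);print(n,plane("top",q,.09))
E
```

```text
flange top ((243.40753173828125, 167.91969299316406), (27.97706413269043, 28.432065963745117), 6.765888690948486) [0.52579367 0.10020452 0.096     ]
side bbox (252, 167, 22, 23)
red side (258, 169, 10, 16) ((262.6513671875, 175.25332641601562), (10.193056106567383, 19.958858489990234), 2.952298402786255)
cork top ((399.9718933105469, 188.8971405029297), (18.119382858276367, 18.819738388061523), 84.54794311523438) [ 0.48046096 -0.30137614  0.088     ]
cork side (305, 255, 28, 20) ((318.9337463378906, 263.9288330078125), (18.272756576538086, 29.409801483154297), 112.80607604980469)
L [0.49132955 0.16627128 0.09      ]
T [0.59283744 0.12721159 0.09      ]
R [0.55137479 0.02766693 0.09      ]
B [0.44993765 0.06746751 0.09      ]
```

```bash
python3 - <<'E'
from h import *
print(plane("side",(262.6,183.5),.096),tri((243.4,167.9),(262.6,183.5)))
print(plane("side",(322.6,264.8),.088),tri((400.5,188.6),(322.6,264.8)),plane("top",(400.5,188.4),.088))
# heights of grip top white disc
print(tri((205+173/4.5-.4,130+160/4.5-.4),(230+150/4.5-.4,155+62/4.5-.4)))
# decoy axis
print(plane("top",(365+228/4.5,140+435/4.5),.085),plane("top",(365+102/4.5,140+60/4.5),.06))
from bench import observe
from scipy.spatial.transform import Rotation as Ro
q=observe()["tcp_rot"];print(Ro.from_quat(q,scalar_first=True).as_matrix().round(4))
E
```

```text
[0.52034103 0.09365728 0.096     ] [0.52547859 0.10077357 0.09152415]
[ 0.47511898 -0.31245318  0.088     ] [ 0.48164751 -0.30490737  0.08048231] [ 0.48176668 -0.30274845  0.088     ]
[0.52429985 0.10060628 0.14468586]
[ 0.35943576 -0.34076931  0.085     ] [ 0.57738224 -0.27890594  0.06      ]
[[ 4.347e-01  9.006e-01 -5.000e-04]
 [ 9.006e-01 -4.347e-01 -1.400e-03]
 [-1.500e-03  1.000e-04 -1.000e+00]]
```

```bash
python3 -m handwheel '[[[-33,35,0,0,0,0,-1],[-33,35,0,0,0,0,-1],[-33,35,0,0,0,0,-1],[-33,35,0,0,0,0,-1],[-33,35,0,0,0,0,-1],[-33,35,0,0,0,0,-1],[-33,35,0,0,0,0,-1],[-33,35,0,0,0,0,-1],[-33,35,0,0,0,0,-1],[-33,35,0,0,0,0,-1]]]' 60
```

```text
time_s: 1.1
ee_pos: [0.4881, 0.1945, 0.2479]
tcp_rot: [-0.001, 0.843, 0.537, -0.003]
wrist_force: [1.0, 0.5, -0.4]
opening: 0.997
```

```bash
cat >> h.py <<'E'
def go(target):
    from bench import observe
    from scipy.spatial.transform import Rotation as Ro
    o=observe(); R=Ro.from_quat(o["tcp_rot"],scalar_first=True); M=R.as_matrix()
    # upright version: nearest with z down
    x=M[:,0].copy();x[2]=0;x/=np.linalg.norm(x);z=np.array([0,0,-1.])
    T=np.c_[x,np.cross(z,x),z]
    d=np.array(target)-o["ee_pos"]
    print("t",o["time_s"],"pos",o["ee_pos"].round(4),"shift mm",(M.T@d*1000).round(1),"rot",(R.inv()*Ro.from_matrix(T)).as_rotvec().round(4),"F",o["wrist_force"].round(2),"op",round(o["opening"],3))
E
python3 -c "
from h import *
go([.5245,.1,.248]);go([.5245,.1,.126])"
```

```text
t 1.1 pos [0.4881 0.1945 0.2479] shift mm [-70.2  72.9  -0.1] rot [-0.0041  0.0041 -0.    ] F [ 0.97  0.46 -0.42] op 0.997
t 1.1 pos [0.4881 0.1945 0.2479] shift mm [-69.7  73.4 121.9] rot [-0.0041  0.0041 -0.    ] F [ 0.97  0.46 -0.42] op 0.997
```

```bash
python3 -m handwheel '[[[-20,21,0,-0.004,0.004,0,-1],[-20,21,0,0,0,0,-1],[-15,16,0,0,0,0,-1],[-8,9,0,0,0,0,-1],[-4,4,0,0,0,0,-1],[-2,2,0,0,0,0,-1],[0,0,0,0,0,0,-1],[0,0,0,0,0,0,-1],[0,0,0,0,0,0,-1],[0,0,0,0,0,0,-1]]]' 60
python3 -c "
from h import *
go([.5245,.1,.126])
cv2.imwrite('pics/t1.png',cv2.resize(eyes.read_camera('top')[100:240,150:350],None,fx=4,fy=4))
cv2.imwrite('pics/s1.png',cv2.resize(eyes.read_camera('side')[80:230,170:370],None,fx=4,fy=4))"
```

```text
time_s: 2.1
ee_pos: [0.5259, 0.0928, 0.247]
tcp_rot: [0.0, 0.845, 0.535, -0.001]
wrist_force: [0.1, -0.3, 0.2]
opening: 1.003
t 2.1 pos [0.5259 0.0928 0.247 ] shift mm [  6.2  -4.2 121. ] rot [-0.0013  0.0024 -0.    ] F [ 0.13 -0.34  0.15] op 1.003
```

View pics/s1.png

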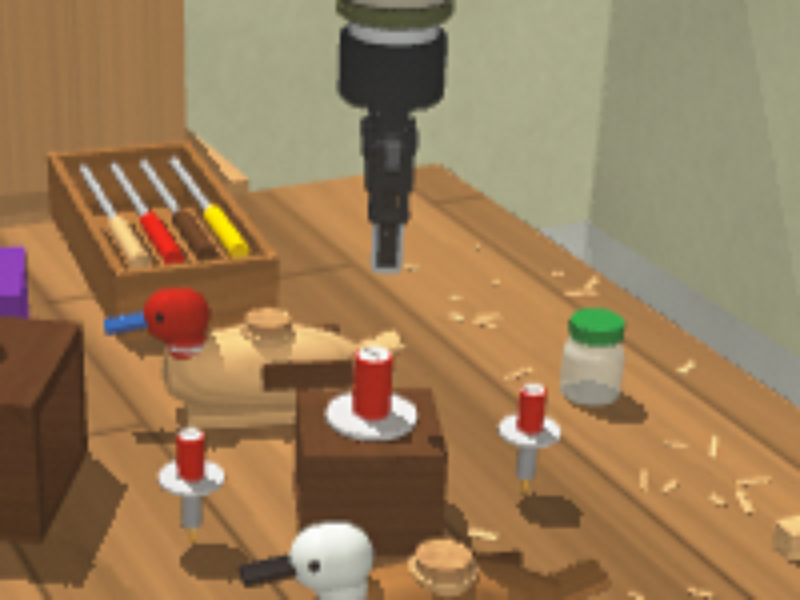

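View pics/t1.png

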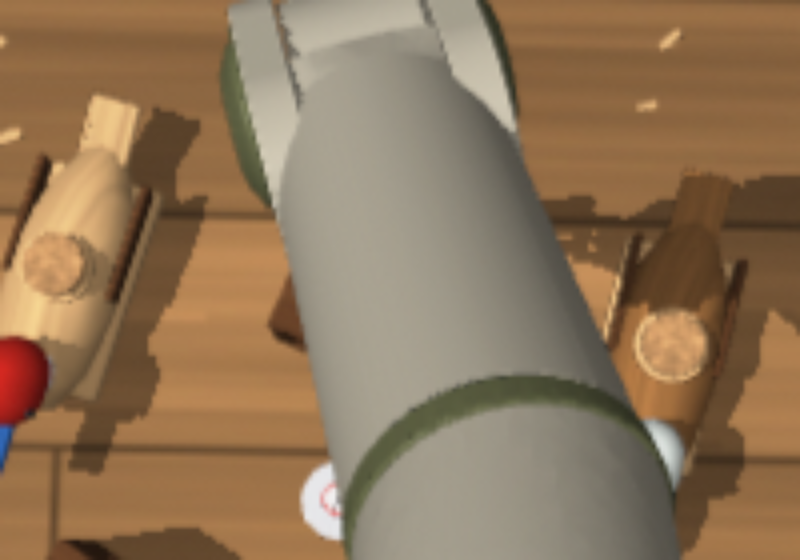

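```bash
python3 -m handwheel '[[[5,-3.5,0,0,0.002,0,-1],[0,0,0,0,0,0,-1],[0,0,20,0,0,0,-1],[0,0,20,0,0,0,-1],[0,0,10,0,0,0,-1],[0,0,5,0,0,0,-1],[0,0,0,0,0,0,-1],[0,0,0,0,0,0,-1],[0,0,0,0,0,0,-1],[0,0,0,0,0,0,-1]]]' 60
python3 -c "
from h import *
go([.5245,.1,.126])"
```

```text
time_s: 3.2
ee_pos: [0.5263, 0.1006, 0.1927]
tcp_rot: [0.0, 0.845, 0.535, 0.002]
wrist_force: [-0.7, 0.5, 1.3]
opening: 0.998
t 3.2 pos [0.5263 0.1006 0.1927] shift mm [-1.5 -1.5 66.7] rot [ 0.002  -0.0029 -0.    ] F [-0.72  0.5   1.29] op 0.998
```

```bash
python3 -m handwheel '[[[-1,-1,10,0.002,-0.002,0,-1],[0,0,15,0,0,0,-1],[0,0,15,0,0,0,-1],[0,0,10,0,0,0,-1],[0,0,8,0,0,0,-1],[0,0,5,0,0,0,-1],[0,0,2,0,0,0,-1],[0,0,0,0,0,0,-1],[0,0,0,0,0,0,-1],[0,0,0,0,0,0,-1]]]' 60
python3 -c "
from h import *
go([.5245,.1,.126])
cv2.imwrite('pics/s2.png',cv2.resize(eyes.read_camera('side')[120:220,200:330],None,fx=6,fy=6))"
```

```text
time_s: 4.2
ee_pos: [0.526, 0.1003, 0.1252]
tcp_rot: [0.0, 0.845, 0.535, 0.002]
wrist_force: [1.0, -0.3, 0.2]
opening: 1.002
t 4.2 pos [0.526  0.1003 0.1252] shift mm [-1.  -1.2 -0.8] rot [ 0.0027 -0.0032 -0.    ] F [ 1.04 -0.27  0.2 ] op 1.002
```

View pics/s2.png

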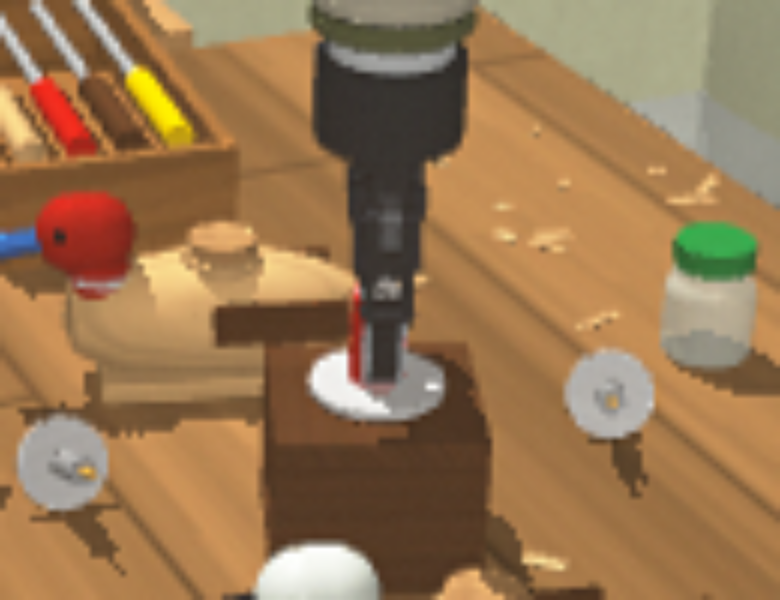

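```bash
python3 -m handwheel '[[[-1,-4,0,0.002,-0.002,0,-1],[0,0,0,0,0,0,-1],[0,0,0,0,0,0,0.2],[0,0,0,0,0,0,1],[0,0,0,0,0,0,1],[0,0,0,0,0,0,1],[0,0,0,0,0,0,1],[0,0,0,0,0,0,1],[0,0,0,0,0,0,1],[0,0,0,0,0,0,1]]]' 60
python3 -c "
from h import *
go([.5245,.1,.126])
cv2.imwrite('pics/s3.png',cv2.resize(eyes.read_camera('side')[120:220,200:330],None,fx=6,fy=6))"
```

```text
time_s: 5.25
ee_pos: [0.522, 0.1014, 0.1263]
tcp_rot: [0.0, 0.845, 0.535, 0.001]
wrist_force: [-0.3, 0.0, 1.4]
opening: 0.339
t 5.25 pos [0.522  0.1014 0.1263] shift mm [-0.2  2.9  0.4] rot [ 0.0017 -0.0022 -0.    ] F [-0.26  0.03  1.38] op 0.339
```

View pics/s3.png

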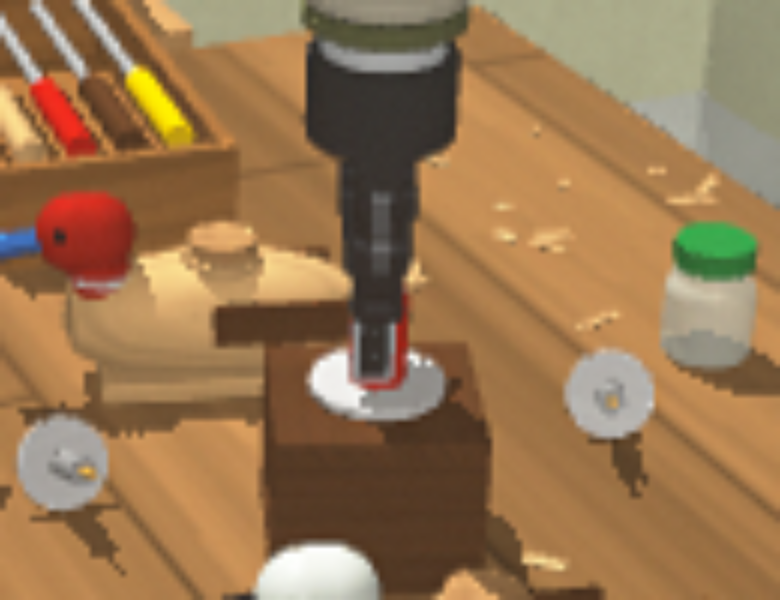

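```bash
python3 -m handwheel '[[[0,0,-3,0,0,0,1],[0,0,-6,0,0,0,1],[0,0,-12,0,0,0,1],[0,0,-20,0,0,0,1],[0,0,-25,0,0,0,1],[0,0,-25,0,0,0,1],[0,0,-25,0,0,0,1],[0,0,-15,0,0,0,1],[0,0,-7,0,0,0,1],[0,0,0,0,0,0,1]]]' 60
python3 -c "
from h import *
go([.481,-.304,.266])
cv2.imwrite('pics/s4.png',cv2.resize(eyes.read_camera('side')[80:230,170:370],None,fx=4,fy=4))"
```

```text
time_s: 6.3
ee_pos: [0.5198, 0.1004, 0.2747]
tcp_rot: [-0.0, 0.845, 0.535, 0.001]
wrist_force: [0.6, -0.0, -3.1]
opening: 0.335
t 6.3 pos [0.5198 0.1004 0.2747] shift mm [-382.2  137.9    8.2] rot [ 0.0008 -0.0015 -0.    ] F [ 0.63 -0.04 -3.13] op 0.335
```

View pics/s4.png

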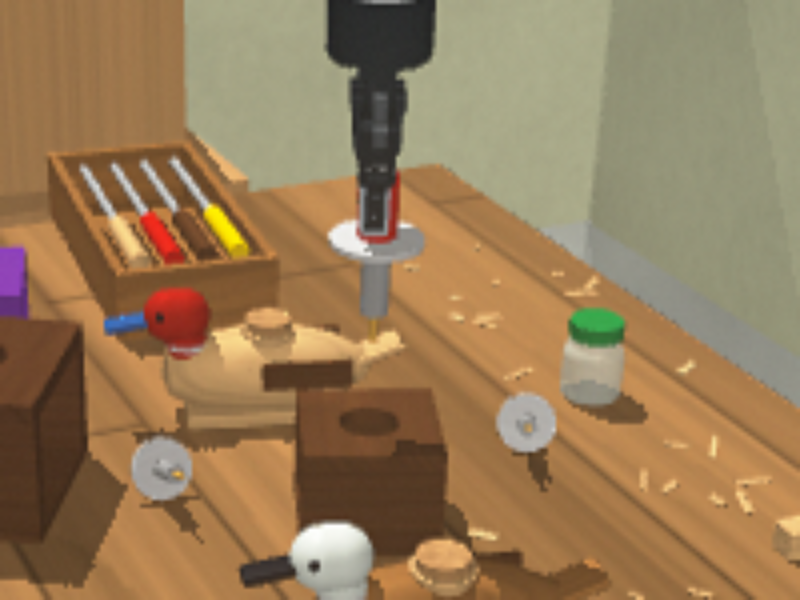

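```bash
python3 -m handwheel '[[[-10,3.6,0,0,0,0,1],[-20,7.2,0,0,0,0,1],[-30,10.8,0,0,0,0,1],[-35,12.6,0,0,0,0,1],[-35,12.6,0,0,0,0,1],[-35,12.6,0,0,0,0,1],[-35,12.6,0,0,0,0,1],[-35,12.6,0,0,0,0,1],[-35,12.6,0,0,0,0,1],[-30,10.8,0,0,0,0,1]]]' 60
python3 -c "
from h import *
go([.481,-.304,.266])"
```

```text
time_s: 7.35
ee_pos: [0.4819, -0.2297, 0.264]
tcp_rot: [-0.005, 0.843, 0.538, -0.007]
wrist_force: [0.2, 0.2, -3.1]
opening: 0.337
t 7.35 pos [ 0.4819 -0.2297  0.264 ] shift mm [-67.8  30.5  -2.1] rot [-0.0165  0.0061 -0.0001] F [ 0.21  0.19 -3.07] op 0.337
```

```bash
python3 -m handwheel '[[[-20,9,0,-0.008,0.003,0,1],[-18,8,0,-0.008,0.003,0,1],[-12,5,0,0,0,0,1],[-7,3,0,0,0,0,1],[-4,2,0,0,0,0,1],[-1,1,0,0,0,0,1],[0,0,0,0,0,0,1],[0,0,0,0,0,0,1],[0,0,0,0,0,0,1],[0,0,0,0,0,0,1]]]' 60
python3 -c "
from h import *
go([.479,-.303,.22])
cv2.imwrite('pics/s5.png',cv2.resize(eyes.read_camera('side')[150:320,230:400],None,fx=3.5,fy=3.5,interpolation=2))
cv2.imwrite('pics/t5.png',cv2.resize(eyes.read_camera('top')[120:260,330:450],None,fx=4,fy=4))"
```

```text
time_s: 8.35
ee_pos: [0.4755, -0.3041, 0.2586]
tcp_rot: [-0.004, 0.844, 0.536, -0.004]
wrist_force: [0.1, -0.9, -3.0]
opening: 0.34
t 8.35 pos [ 0.4755 -0.3041  0.2586] shift mm [ 2.6  3.1 38.6] rot [-0.0111  0.0018 -0.    ] F [ 0.11 -0.88 -2.97] op 0.34
```

View pics/s5.png

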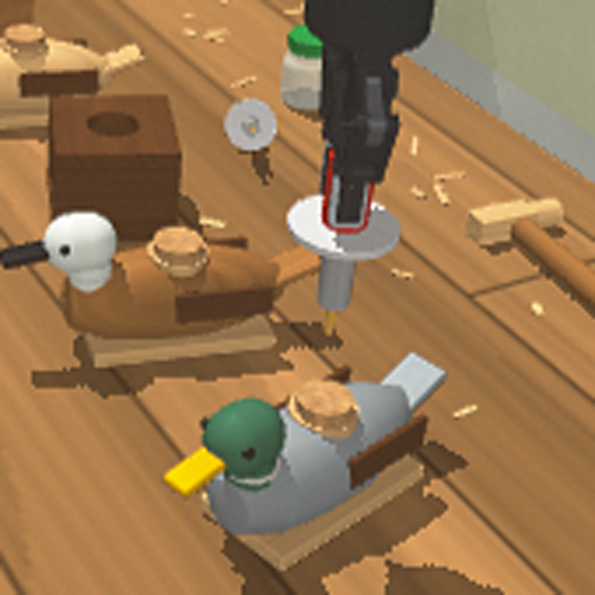

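View pics/t5.png

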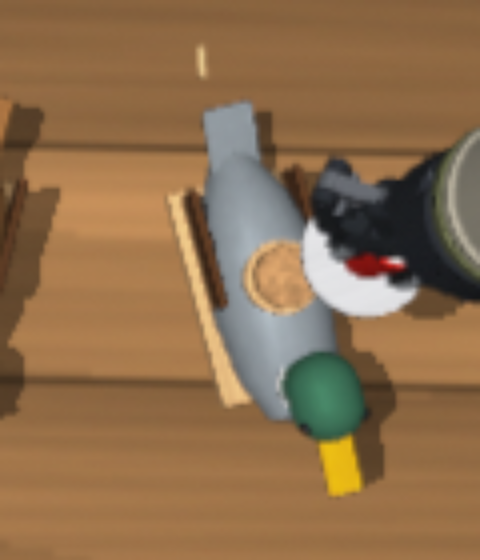

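```bash
python3 - <<'E'
from h import *
print("tip side",plane("side",(324.6,245.1),.142))
print("flange top cam",plane("top",(419.9,185.2),.2283))
u=(344/3.5+230-.4,225/3.5+150-.4)
print("flange side",plane("side",u,.2283))
i=eyes.camera_info("side")
for z in(.1423,.2283):
    p=i["K"]@(i["R"]@np.array([.478,-.306,z])+i["t"]);print(p[:2]/p[2])
print("cork side",plane("side",(230+322/3.5-.4,150+402/3.5-.4),.088),"cork top",plane("top",(330+282/4-.4,120+275/4-.4),.088))
E
```

```text
tip side [ 0.4770169  -0.30793397  0.142     ]
flange top cam [ 0.47421103 -0.30202024  0.2283    ]
flange side [ 0.47483699 -0.3080502   0.2283    ]
[324.5034937  244.44217511]
[328.55187335 213.13614323]
cork side [ 0.47364947 -0.31040006  0.088     ] cork top [ 0.48187617 -0.30172306  0.088     ]
```

```bash
python3 -m handwheel '[[[2,3,5,-0.010,0.002,0,1],[0,0,10,0,0,0,1],[0,0,10,0,0,0,1],[0,0,8,0,0,0,1],[0,0,5,0,0,0,1],[0,0,3,0,0,0,1],[0,0,1,0,0,0,1],[0,0,0,0,0,0,1],[0,0,0,0,0,0,1],[0,0,0,0,0,0,1]]]' 60
python3 -c "
from h import *
go([.479,-.304,.2043])
cv2.imwrite('pics/s6.png',cv2.resize(eyes.read_camera('side')[190:300,270:380],None,fx=5,fy=5,interpolation=2))"
```

```text
time_s: 9.45
ee_pos: [0.4791, -0.3035, 0.2121]
tcp_rot: [-0.001, 0.844, 0.536, -0.0]
wrist_force: [-0.3, 0.3, -2.1]
opening: 0.338
t 9.45 pos [ 0.4791 -0.3035  0.2121] shift mm [-0.5  0.1  7.8] rot [-0.0012 -0.0003  0.    ] F [-0.25  0.28 -2.07] op 0.338
```

View pics/s6.png

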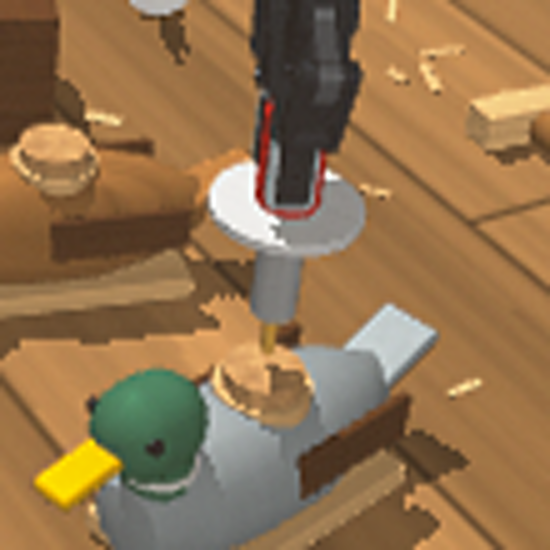

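```bash
python3 -m handwheel '[[[-2,0,1,0,0,0,1],[-1.5,0,2,0,0,0,1],[0,0,1,0,0,0,1],[0,0,0,0,0,0,1],[0,0,0,0,0,0,1],[0,0,0,0,0,0,1],[0,0,0,0,0,0,1],[0,0,0,0,0,0,1],[0,0,0,0,0,0,1],[0,0,0,0,0,0,1]]]' 60
python3 -c "
from h import *
go([.477,-.3075,.2043])
a=cv2.resize(eyes.read_camera('side')[190:300,270:380],None,fx=3.6,fy=5,interpolation=2)
b=cv2.resize(eyes.read_camera('top')[130:240,370:450],None,fx=5,fy=5,interpolation=2)
cv2.imwrite('pics/7.png',np.hstack([a,b]))"
```

```text
time_s: 10.5
ee_pos: [0.4777, -0.3071, 0.2084]
tcp_rot: [-0.0, 0.844, 0.536, 0.0]
wrist_force: [0.8, 0.0, -2.4]
opening: 0.338
t 10.5 pos [ 0.4777 -0.3071  0.2084] shift mm [-0.6 -0.5  4.1] rot [-0.     -0.0002  0.    ] F [ 0.78  0.02 -2.42] op 0.338
```

View pics/7.png

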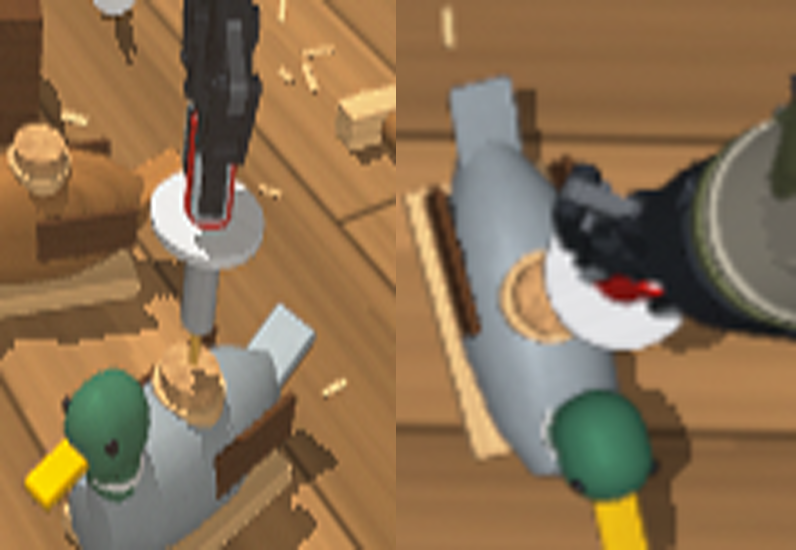

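```bash
python3 -m handwheel '[[[0,0,1,0,0,0,1],[0,0,1.5,0,0,0,1],[0,0,2,0,0,0,1],[0,0,2,0,0,0,1],[0,0,2,0,0,0,1],[0,0,1.5,0,0,0,1],[0,0,0,0,0,0,1],[0,0,0,0,0,0,1],[0,0,0,0,0,0,1],[0,0,0,0,0,0,1]]]' 60
python3 -c "
from h import *
print(plane('top',(413.8,185.6),.178))
go([.477,-.3075,.1923])"
```

```text
time_s: 11.6
ee_pos: [0.4779, -0.3073, 0.198]
tcp_rot: [0.0, 0.844, 0.536, 0.0]
wrist_force: [0.4, 0.1, -0.0]
opening: 0.335
[ 0.4789872  -0.30569212  0.178     ]
t 11.6 pos [ 0.4779 -0.3073  0.198 ] shift mm [-0.6 -0.7  5.7] rot [ 0.0007 -0.0003 -0.    ] F [ 0.38  0.05 -0.01] op 0.335
```

```bash
python3 -m handwheel '[[[0,0,1.5,0,0,0,1],[0,0,2,0,0,0,1],[0,0,1.5,0,0,0,1],[0,0,0.7,0,0,0,1],[0,0,0,0,0,0,1],[0,0,0,0,0,0,1],[0,0,0,0,0,0,1],[0,0,0,0,0,0,1],[0,0,0,0,0,0,1],[0,0,0,0,0,0,1]]]' 60
python3 -c "
from h import *
go([.477,-.3075,.1923])"
```

```text
time_s: 12.6
ee_pos: [0.478, -0.3073, 0.1924]
tcp_rot: [0.0, 0.844, 0.536, 0.0]
wrist_force: [-0.3, 0.0, 1.9]
opening: 0.334
t 12.6 pos [ 0.478  -0.3073  0.1924] shift mm [-0.6 -0.8  0.1] rot [ 0.0012 -0.0004 -0.    ] F [-0.3   0.02  1.85] op 0.334
```

Force is about 4.3 N above the hanging baseline, as predicted for ~4 mm. Hold for a second and a half.

```bash
python3 -m handwheel '[[[0,0,0,0,0,0,1],[0,0,0,0,0,0,1],[0,0,0,0,0,0,1],[0,0,0,0,0,0,1],[0,0,0,0,0,0,1],[0,0,0,0,0,0,1],[0,0,0,0,0,0,1],[0,0,0,0,0,0,1],[0,0,0,0,0,0,1],[0,0,0,0,0,0,1]]]' 60
python3 -c "
from h import *
go([.477,-.3075,.1923])
a=cv2.resize(eyes.read_camera('side')[190:300,270:380],None,fx=5,fy=5,interpolation=2)
cv2.imwrite('pics/8.png',a)"
```

```text
time_s: 13.6
ee_pos: [0.478, -0.3073, 0.1924]
tcp_rot: [0.0, 0.844, 0.536, 0.0]
wrist_force: [-1.0, 0.4, 1.5]
opening: 0.337
t 13.6 pos [ 0.478  -0.3073  0.1924] shift mm [-0.6 -0.8  0.1] rot [ 0.0012 -0.0003 -0.    ] F [-0.96  0.36  1.47] op 0.337
```

View pics/8.png

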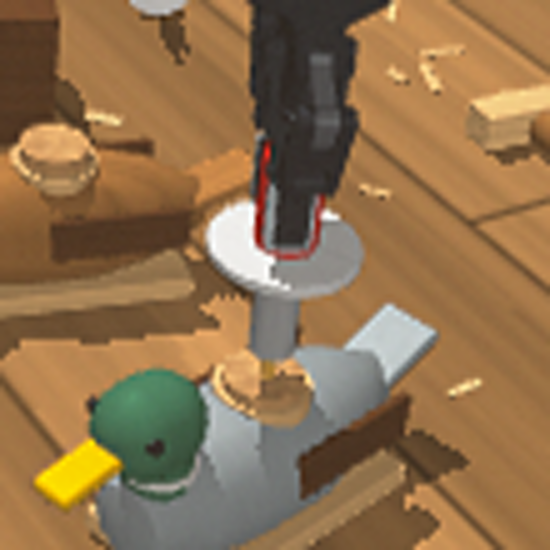

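The view shows the pin at about (267,372) in the crop, in the middle of the cork, with the gauge upright and the cork sunk. I'm lifting off.

```bash
python3 -m handwheel '[[[0,0,0,0,0,0,1],[0,0,-2,0,0,0,1],[0,0,-4,0,0,0,1],[0,0,-8,0,0,0,1],[0,0,-14,0,0,0,1],[0,0,-20,0,0,0,1],[0,0,-18,0,0,0,1],[0,0,-10,0,0,0,1],[0,0,-4,0,0,0,1],[0,0,0,0,0,0,1]]]' 60
python3 -c "
from h import *
go([.522,.1014,.27])"
```

```text
time_s: 14.65
ee_pos: [0.4773, -0.307, 0.2764]
tcp_rot: [-0.0, 0.844, 0.536, 0.0]
wrist_force: [-0.1, 0.0, -1.9]
opening: 0.337
t 14.65 pos [ 0.4773 -0.307   0.2764] shift mm [ 388.6 -133.3    6.5] rot [-0.0002 -0.0002  0.    ] F [-0.12  0.04 -1.94] op 0.337
```

```bash
python3 -m handwheel '[[[10,-3.4,0,0,0,0,1],[20,-6.9,0,0,0,0,1],[30,-10.3,0,0,0,0,1],[35,-12,0,0,0,0,1],[35,-12,0,0,0,0,1],[35,-12,0,0,0,0,1],[35,-12,0,0,0,0,1],[35,-12,0,0,0,0,1],[35,-12,0,0,0,0,1],[30,-10.3,0,0,0,0,1]]]' 60
python3 -c "
from h import *
go([.522,.1014,.27])"
```

```text
time_s: 15.65
ee_pos: [0.5082, 0.022, 0.2687]
tcp_rot: [-0.004, 0.846, 0.533, -0.005]
wrist_force: [0.3, -0.2, -2.9]
opening: 0.333
t 15.65 pos [0.5082 0.022  0.2687] shift mm [ 77.6 -21.7  -1.3] rot [-0.012   0.0038 -0.    ] F [ 0.29 -0.22 -2.86] op 0.333
```

```bash
python3 -m handwheel '[[[22,-6,0,-0.006,0.002,0,1],[19,-5,0,-0.006,0.002,0,1],[13,-4,0,0,0,0,1],[8,-2,0,0,0,0,1],[4,-1,0,0,0,0,1],[1,0,0,0,0,0,1],[0,0,0,0,0,0,1],[0,0,0,0,0,0,1],[0,0,0,0,0,0,1],[0,0,0,0,0,0,1]]]' 60
python3 -c "
from h import *
go([.5205,.099,.225])"
```

```text
time_s: 16.65
ee_pos: [0.5174, 0.0977, 0.2649]
tcp_rot: [-0.002, 0.845, 0.536, -0.003]
wrist_force: [0.6, -0.0, -2.5]
opening: 0.338
t 16.65 pos [0.5174 0.0977 0.2649] shift mm [ 2.7  2.5 39.9] rot [-0.0064  0.0035 -0.    ] F [ 0.57 -0.04 -2.52] op 0.338
```

```bash
python3 -m handwheel '[[[2.5,2.3,5,-0.006,0.003,0,1],[0,0,10,0,0,0,1],[0,0,10,0,0,0,1],[0,0,7,0,0,0,1],[0,0,4,0,0,0,1],[0,0,1,0,0,0,1],[0,0,0,0,0,0,1],[0,0,0,0,0,0,1],[0,0,0,0,0,0,1],[0,0,0,0,0,0,1]]]' 60
python3 -c "
from h import *
go([.5205,.099,.1265])
a=cv2.resize(eyes.read_camera('side')[130:220,215:315],None,fx=6,fy=6,interpolation=2)
cv2.imwrite('pics/9.png',a)"
```

```text
time_s: 17.65
ee_pos: [0.5208, 0.0985, 0.2242]
tcp_rot: [0.0, 0.845, 0.535, -0.0]
wrist_force: [0.3, -0.5, -2.9]
opening: 0.335
t 17.65 pos [0.5208 0.0985 0.2242] shift mm [ 0.4 -0.4 97.7] rot [-0.0003  0.0007 -0.    ] F [ 0.34 -0.53 -2.94] op 0.335
```

View pics/9.png

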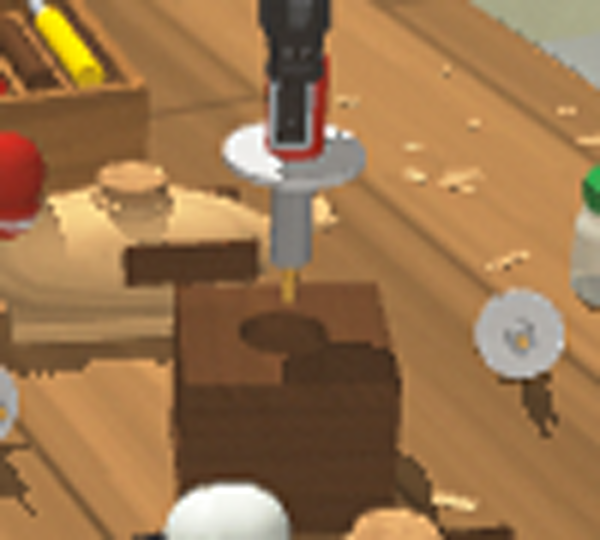

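```bash
python3 -m handwheel '[[[0,-2,3,0,0,0,1],[0,0,8,0,0,0,1],[0,0,10,0,0,0,1],[0,0,12,0,0,0,1],[0,0,12,0,0,0,1],[0,0,12,0,0,0,1],[0,0,10,0,0,0,1],[0,0,8,0,0,0,1],[0,0,5,0,0,0,1],[0,0,0,0,0,0,1]]]' 60
python3 -c "
from h import *
go([.5205,.099,.1265])"
```

```text
time_s: 18.7
ee_pos: [0.5182, 0.0994, 0.1366]
tcp_rot: [-0.0, 0.845, 0.535, -0.001]
wrist_force: [-0.1, 0.2, -2.7]
opening: 0.337
t 18.7 pos [0.5182 0.0994 0.1366] shift mm [ 0.6  2.2 10.1] rot [-0.0012  0.0014 -0.    ] F [-0.11  0.19 -2.69] op 0.337
```

```bash
python3 -m handwheel '[[[0,0,2,0,0.001,0,1],[0,0,3,0,0,0,1],[0,0,2.5,0,0,0,1],[0,0,1.5,0,0,0,1],[0,0,0.5,0,0,0,1],[0,0,0,0,0,0,1],[0,0,0,0,0,0,1],[0,0,0,0,0,0,1],[0,0,0,0,0,0,1],[0,0,0,0,0,0,1]]]' 60
python3 -c "
from h import *
go([.5205,.099,.1263])
a=cv2.resize(eyes.read_camera('side')[130:220,215:315],None,fx=6,fy=6,interpolation=2)
cv2.imwrite('pics/10.png',a)"
```

```text
time_s: 19.7
ee_pos: [0.5193, 0.0997, 0.1278]
tcp_rot: [0.0, 0.845, 0.535, 0.001]
wrist_force: [0.0, 0.2, -2.2]
opening: 0.341
t 19.7 pos [0.5193 0.0997 0.1278] shift mm [-0.1  1.4  1.5] rot [ 0.0012 -0.0018 -0.    ] F [ 0.02  0.23 -2.19] op 0.341
```

View pics/10.png

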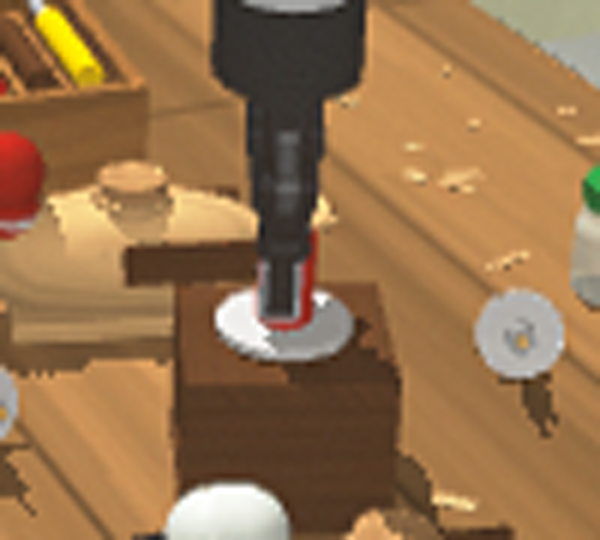

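Flange centre at about (284,325) in the crop, over the hole centre. Settle the last 1.5 mm, then open.

```bash
python3 -m handwheel '[[[0,0,1,0,0,0,1],[0,0,0.5,0,0,0,1],[0,0,0,0,0,0,1],[0,0,0,0,0,0,1],[0,0,0,0,0,0,0.2],[0,0,0,0,0,0,0],[0,0,0,0,0,0,-0.5],[0,0,0,0,0,0,-1],[0,0,0,0,0,0,-1],[0,0,0,0,0,0,-1]]]' 60
python3 -c "
from h import *
go([.5205,.099,.1263])"
```

```text
time_s: 20.75
ee_pos: [0.5201, 0.0999, 0.1269]
tcp_rot: [0.0, 0.845, 0.535, 0.002]
wrist_force: [-0.2, -0.2, 0.5]
opening: 0.997
t 20.75 pos [0.5201 0.0999 0.1269] shift mm [-0.6  0.8  0.6] rot [ 0.0026 -0.0031 -0.    ] F [-0.17 -0.18  0.49] op 0.997
```

```bash
python3 -m handwheel '[[[0,0,-5,0,0,0,-1],[0,0,-10,0,0,0,-1],[0,0,-15,0,0,0,-1],[0,0,-25,0,0,0,-1],[0,0,-25,0,0,0,-1],[0,0,-25,0,0,0,-1],[0,0,-20,0,0,0,-1],[0,0,-10,0,0,0,-1],[0,0,-5,0,0,0,-1],[0,0,0,0,0,0,-1]]]' 60
python3 -m handwheel '[[[20,-20,0,0,0,0,-1],[30,-30,0,0,0,0,-1],[30,-30,0,0,0,0,-1],[30,-30,0,0,0,0,-1],[30,-30,0,0,0,0,-1],[20,-20,0,0,0,0,-1],[10,-10,0,0,0,0,-1],[0,0,0,0,0,0,-1],[0,0,0,0,0,0,-1],[0,0,0,0,0,0,-1]]]' 60
python3 - <<'E'
from h import *
t=eyes.read_camera('top');s=eyes.read_camera('side')
cv2.imwrite('pics/t11.png',t);cv2.imwrite('pics/s11.png',s)
h=cv2.cvtColor(t,cv2.COLOR_BGR2HSV)
W=(((h[...,1]<50)&(h[...,2]>110))|(((h[...,0]<8)|(h[...,0]>172))&(h[...,1]>150)&(h[...,2]>90))).astype('u1')*255
try:
    c,e=blob(W,(220,145,270,195));print(e,plane("top",e[0],.096))
except Exception as x:print(x)
C=((h[...,0]>8)&(h[...,0]<25)&(h[...,1]>70)&(h[...,2]>140)).astype('u1')*255
c,e=blob(C,(388,174,415,204));print("cork",e)
E
```

```text
time_s: 21.75
ee_pos: [0.5187, 0.0993, 0.2776]
tcp_rot: [0.0, 0.845, 0.535, 0.003]
wrist_force: [-0.0, 0.2, 0.1]
opening: 1.003
time_s: 22.75
ee_pos: [0.4343, 0.3281, 0.2684]
tcp_rot: [0.002, 0.847, 0.532, -0.004]
wrist_force: [0.7, -0.4, 0.7]
opening: 0.995
((243.80047607421875, 168.61605834960938), (27.831050872802734, 28.192392349243164), 24.383880615234375) [0.52402301 0.09916787 0.096     ]
cork ((399.9493103027344, 188.8357696533203), (18.010648727416992, 18.73317527770996), 86.40509796142578)
```

View pics/t11.png

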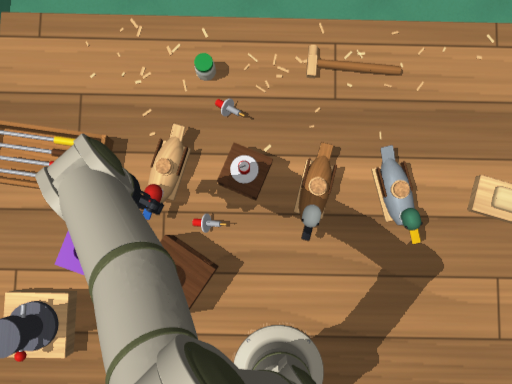

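View pics/s11.png

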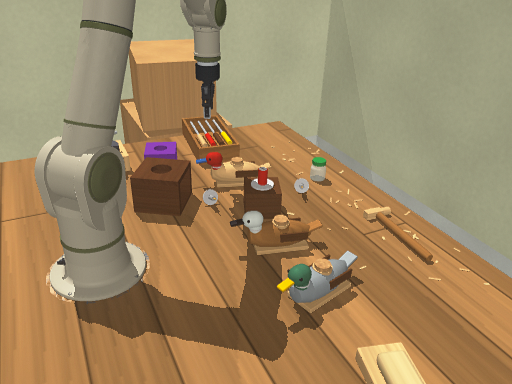

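```bash
python3 -c "
from bench import hand_in
print(hand_in())"
```

```text
the job is handed in; nothing more can be done
None
```

I pressed the gauge into the green-headed decoy's cork, held it for about 1.6 s, hung it back in the stand, and handed the job in at about 22.9 s of the 51 s allowed. No verdict came back, so these are my own checks:

- **Press:** I had no reading of the cork joint itself. The gauge came down about 12 mm after contact, and the wrist force rose by about 4 N. Both match a cork sinkage of about 4 mm. The side view showed the pin near the middle of the cork and the gauge upright.
- **Gauge in the stand:** in the top view its flange centre is about 3.5 mm from the hole axis, and both views show it upright. The gripper was open and well clear.
- **Decoy:** the cork, and so the decoy, is in the same place as before to within 0.1 pixel. Its top also looks as it did at the start.

Two things did not go cleanly:

- **Camera disagreement:** heights worked out from the two cameras together came out 4 to 7 mm low for the flange and cork. I relied on the given heights, the top view and the wrist force instead.
- **Small gauges:** the two smaller look-alike gauges toppled early on without the robot touching them. They are still on the table.

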